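# Home, index and lock a filter wheel

## Robot

A 7-joint arm with a two-finger parallel gripper is mounted at the origin on the work surface. World frame = base frame: x ahead of the robot, y to its left, z up, the work surface at z = 0. Lengths are in m, angles in degrees, forces in N, time in s.
With the tool pointing down it reaches from about 0.425 to 0.95 m from the base axis. Payload 4.7 kg.
Tool frame: the origin (TCP) lies at the very end of the fingers, on their centre line; the grasp point (between the pads) lies bot.grip_point_offset behind it (bot.grip_point_offset is the distance from the TCP to the grasp point, in m); z points along the fingers, y is the line along which they close (so a half turn about z gives the same grasp; the last joint's range is limited). The gripper opens to 85 mm and grips with 20 to 120 N. Pads are 22 mm wide; open, the fingers measure 114 mm over their backs; the gripper's body (76 mm by 85 mm) begins 54 mm behind the grasp point. The pads swing forward as they close: fully open they stand 13 mm farther back than shut.
Start: joints at [75.292, 26.849, -2.785, 87.806, 1.381, 65.374, -4.715], TCP at [0.152, -0.658, 0.207] pointing down, gripper open.
Joint ranges: [-148.3, 148.3], [-19.14, 114.17], [-79.39, 73.82], [5.75, 140.21], [-59.74, 239.74], [12.07, 113.84], [-152.46, 152.46]. Speed limits (degrees/s): [147.25, 147.25, 180, 180, 180, 180, 180].

## Interface

Orientations are given as a 3x3 rotation matrix whose columns are the frame's x, y, z axes.
In Python, from plant import bot gives the robot as it stands.
- The arm moves only by the tool servo_tool, never from a script. Its arguments are lists of equal length, an entry for each row: "offset": the shift along the tool's x, y, z in mm, a list of three; "spin": the turn about the tool's z in degrees; "jaw": the opening, from 0 (shut) to 1 (fully open). A call has 1 to 5 rows; each row is the pose to reach, as a shift and turn from the pose commanded when the call began, along the tool's axes at that moment; what a row does not reach only later rows make up. A row lasts 1/12 s, in which the tool goes at most 41.7 mm and 7.16 degrees, less where a joint would pass 70% of its speed; a pose out of reach is approached as far as the arm can. A call with a gripper value outside its range is refused whole. The fingers move at their own pace and stop on an object; "newtons" is the grip in N (left out, the last holds). Time passes only in rows, so rows that repeat a pose let the fingers close. It gives the time, the measured TCP pose, the force, the opening and the grip force at its end, in the units of the state.
- bot.read_state(): the state, without advancing time (a new reading comes with each control period).
- bot.capture(name): name is "scene" or "side" or "wrist"; returns (picture, depth): 480x640x3 uint8, blue, green, red; 480x640 float32, m along the optical axis (not along the pixel's ray), 0 where there is no reading.
- bot.get_calibration(name): a dict with "camera_matrix" (3x3 intrinsics, pixels), "rvec" (rotation vector, rad) and "tvec" (3), from world to camera coordinates, as OpenCV has them; the wrist camera has in their place "mount" (4x4, takes a point from camera to tool coordinates, whose origin is the TCP and whose axes are the flange's). Camera axes: x right, y down, z forward; pixel columns grow to the right and rows downward; lengths in m; the calibration is good to about 2 mm. A picture is of the moment at which its call begins: read the wrist's pose just before it. get_calibration takes no time and is no camera call.
- bot.close_job(): hands the job in; it is judged then, once.
The state is a dict: "clock": time; "qpos": joint angles; "qd": joint speeds; "tau": joint torques, N m; "ee_pos": TCP position; "orientation": TCP orientation; "wrist_force": force on the tool from outside, world axes, zero at the start; "moment": the same for the moment, N m; "finger_gap": finger opening in m; "grip_force": force on a finger pad.
Only numpy, scipy, OpenCV 4.12 (cv2) and the standard library are available. Lean on these libraries where they do the work, as an engineer would, in place of code of your own. Each camera call takes 0.05 s, during which the arm holds its last target. There are 200 camera calls.

## Task

Reset the filter wheel in the open instrument: by its upright peg, turn it clockwise (seen from above) until its tab pushes in the sprung home stop by a millimetre or more, but gently, without ramming the stop in. Then turn it anticlockwise to the fourth click counted from its home notch, and press the lock plunger beside the wheel fully down, gently, so that the wheel is left locked there. Leave the loose parts lying about undisturbed.

Things in the scene. Friction and masses are not known exactly. Their poses are not given: they have to be found in the camera images.
- turret_axis (a point): Point on the wheel's turning axis at the top face of its disc, 44 mm above the table; fixed to the tray. z is up; x points to where the peg stands when the wheel is in its home notch; y is 90 deg anticlockwise of x.
- tray: Fixed aluminium tray, 240 x 350 mm, rim 14 mm; origin under the wheel's axis, axes as turret_axis. On it (mm, heights above table): lens block x 80 to 125, y 25 to 75, 50 tall; home-stop housing x 53 to 71, y -48 to -24, 50 tall; lock bracket at -60 deg, 48 to 87 from the axis, 53 tall; detent housing at 150 deg, 74 to 105 from the axis, 38 tall; power supply x -65 to 105, y 153 to 221, 62 tall.
- wheel (a joint): Angle (rad) of the black filter wheel: disc 94 mm across, 12-lobed rim 118 mm across. Positive is anticlockwise from above; 0 is the home notch. A sprung roller gives a notch every 0.5236 rad and pulls the wheel into the nearest one; leaving a notch takes about 5 to 6 N at the peg. Range -0.13 to 4.36. Homed below -0.04; below -0.09 the home stop is overrun. Let go, it springs back to the home notch.
- home_nose (a point): Round nose of the sprung steel home-stop plunger, 62 mm from the axis, as it stands unpressed; 41 mm above the table. The steel tab under the peg meets it at a wheel angle of about -0.02. Its spring is 3 N per mm: going on clockwise, the push needed at the peg, on top of the notch's own, climbs about 7 N per 0.03 rad; in all about 13 N at -0.04 (nose pushed in 1 mm) and 26 N at -0.09 (3.8 mm).
- peg_top (a point): Centre of the top of the wheel's steel driving peg, the only upright peg on the wheel: 13 mm diameter, 34 mm tall, on the disc 38 mm from the axis. Its top is 78 mm above the table; the point turns with the wheel, x pointing away from the axis. Being round it may turn between the fingers while it is led round.
- lock: The lock plunger, a 7 mm pin with a flat steel head (18 mm across, 5 mm thick); origin at the pin's foot, 39 mm above the table when up. It travels 8 mm straight down to a hard end, takes about 4 N, stays where it is left, and is damaged by a push of more than 30 N. Its pin goes down between two lobes of the rim only when the wheel rests in a notch.
- lock_top (a point): Centre of the top face of the lock plunger's round flat steel head, 18 mm diameter, 67 mm above the table when up and 59 mm when down; it stands beside the wheel, 56 mm from the axis, at -60 deg from the x axis of turret_axis.
- hex_key: Bystander: steel hex key, 5 mm thick, 70 mm arm and 22 mm arm, lying in the tray; origin 30 mm beside the long arm's middle, on the tray floor (4 mm above the table).
- lens_ring: Bystander: black ring, 34 mm across, 12 mm tall, in the tray; origin at the centre of its underside.
- spare_filter: Bystander: round mounted filter, 28 mm across, 7 mm tall, in the tray; origin at the centre of its underside.
- board: Bystander: loose green circuit board 100 x 140 mm on a flat silvery bag; origin at the centre of its underside.
- screwdriver: Bystander: red-handled screwdriver 200 mm long, lying on the table; origin at its middle.
- screw_box: Bystander: grey open box 70 x 90 x 22 mm; origin at the centre of its underside.
- meter: Bystander: orange multimeter 45 x 90 x 170 mm standing upright; origin at the centre of its underside.

How it is judged:
By the outcome, as a careful person would: the job done as asked, in the order asked, and still so for the second after the job is handed in, with the robot touching nothing.
It also fails if it takes over 72 s, if anything falls off the work surface, if the arm or the gripper's body presses on something with over 40 N, if the wrist force passes 120 N, or if a joint passes its speed limit or range.

## Working session

There is one attempt and no reset: what is moved stays moved. The work goes in short steps, Python scripts to look and compute and a tool call to move; the robot and the scene stay as the last step left them, time stands still between calls to the robot, and variables do not carry over. Pictures are saved under pics/ and viewed, at most 10 in all, crops included, and the job is handed in when it is done.

Besides the shell and the picture viewer there is one more tool, called after "Emit:" as a command line: name --pt "numbers of a row" for each row, then --argument value for the rest. servo_tool: Moves the arm, as the interface text tells. Its arguments: {"type":"object","properties":{"offset":{"type":"array"},"spin":{"type":"array"},"jaw":{"type":"array"},"newtons":{"type":"number"}},"required":["offset","spin","jaw"]}

```bash
mkdir -p pics; ls; python3 - <<'E'
from plant import bot
import cv2,numpy as np
s=bot.read_state();print({k:np.round(v,3).tolist() for k,v in s.items()},bot.grip_point_offset)
for n in("scene","side","wrist"):
    p,d=bot.capture(n);cv2.imwrite(f"pics/{n}0.png",p);np.save(f"pics/{n}0.npy",d)
    print(n,bot.get_calibration(n))
E
```

```text
pics
{'clock': 0.0, 'qpos': [75.293, 26.898, -2.785, 87.874, 1.38, 65.374, -4.714], 'qd': [-0.051, -0.03, -0.011, -0.047, 0.029, -0.069, 0.068], 'tau': [-0.0, -51.031, -0.047, -23.771, 0.011, 0.008, -0.0], 'ee_pos': [0.152, -0.657, 0.206], 'orientation': [[0.974, 0.226, -0.0], [0.226, -0.974, 0.002], [-0.0, -0.002, -1.0]], 'wrist_force': [0.467, 0.233, 0.198], 'moment': [-0.029, 0.027, -0.003], 'grip_force': 0.0, 'finger_gap': 0.085} 0.0187
scene {'camera_matrix': array([[441.30425383,   0.        , 322.3013267 ],
       [  0.        , 441.30425383, 246.36132374],
       [  0.        ,   0.        ,   1.        ]]), 'rvec': array([ 2.21776295,  1.16781837, -0.40873126]), 'tvec': array([-0.28044976, -0.23985547,  1.55997158])}
side {'camera_matrix': array([[495.0264773 ,   0.        , 322.57470156],
       [  0.        , 495.0264773 , 244.07743105],
       [  0.        ,   0.        ,   1.        ]]), 'rvec': array([ 2.30029288, -0.29612828,  0.11904588]), 'tvec': array([-0.46730652,  0.16128097,  1.07471495])}
wrist {'camera_matrix': array([[379.21747745,   0.        , 318.75063062],
       [  0.        , 379.21747745, 236.91447422],
       [  0.        ,   0.        ,   1.        ]]), 'mount': array([[ 5.45947319e-04, -9.49956617e-01, -3.12381383e-01,
         8.12484533e-02],
       [ 9.99999761e-01,  3.86453879e-04,  5.72482161e-04,
        -6.99251826e-04],
       [-4.23112220e-04, -3.12381621e-01,  9.49956601e-01,
        -1.67321408e-01],
       [ 0.00000000e+00,  0.00000000e+00,  0.00000000e+00,
         1.00000000e+00]])}
```

View pics/scene0.png

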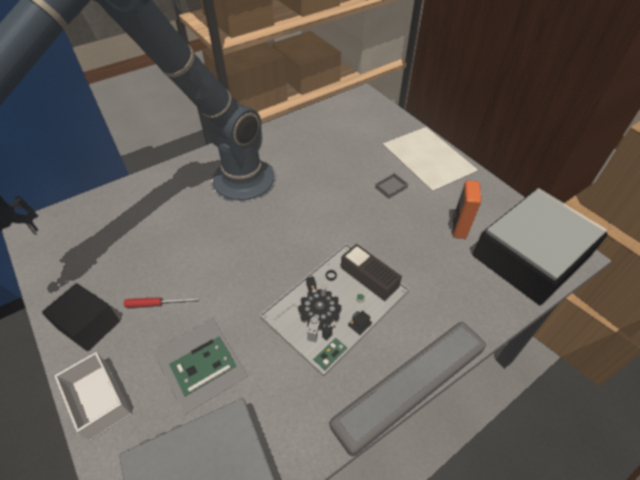

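View pics/side0.png

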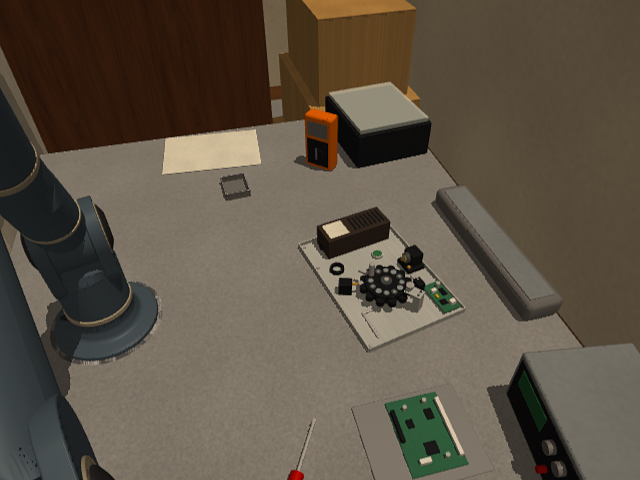

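The wheel is near (320,308) in the scene view and (387,283) in the side view, with the tray around it. Next I enlarge both and project a few points.

```bash
cat > h.py <<'E'
from plant import bot
import cv2,numpy as np
def ray(n,uv,z):
    """world point on pixel uv at height z (fixed cameras)"""
    c=bot.get_calibration(n);R=cv2.Rodrigues(c["rvec"])[0];o=-R.T@c["tvec"]
    d=R.T@np.linalg.inv(c["camera_matrix"])@[uv[0],uv[1],1];return o+d*(z-o[2])/d[2]
def wray(T,uv,z):
    """same for the wrist camera, T = 4x4 tool pose"""
    c=bot.get_calibration("wrist");M=T@c["mount"]
    d=M[:3,:3]@np.linalg.inv(c["camera_matrix"])@[uv[0],uv[1],1];o=M[:3,3];return o+d*(z-o[2])/d[2]
def pose():
    s=bot.read_state();T=np.eye(4);T[:3,:3]=s["orientation"];T[:3,3]=s["ee_pos"];return T
E
python3 - <<'E'
from h import *
a=cv2.imread("pics/scene0.png")[240:380,250:420];b=cv2.imread("pics/side0.png")[200:355,290:470]
a=cv2.resize(a,None,fx=4,fy=4,interpolation=2)[:, :400*2]
b=cv2.resize(b,(720,600)[:2] if 0 else (720,620),interpolation=2)[:600]
cv2.imwrite("pics/b.png",b)
print(ray("scene",(320,305),.05),ray("side",(387,284),.05))
E
```

```text
[ 0.60803614 -0.08575893  0.05      ] [ 0.6009895  -0.10278505  0.05      ]
```

View pics/b.png

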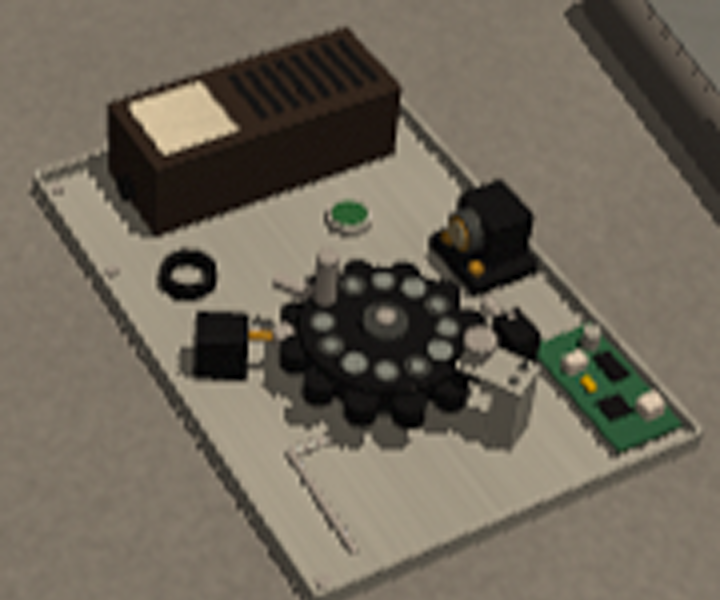

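The side crop shows the peg at about (327,280) of the crop, near 120° around from home. The lock head is at (480,340), the stop housing at (515,330), and the power supply lies on +y. I'll go above it for a wrist view.

Emit:
servo_tool --pt "31 -25 0" --pt "63 -49 0" --pt "94 -73 0" --pt "125 -98 0" --pt "157 -122 0" --spin '[0,0,0,0,0]' --jaw '[1,1,1,1,1]'

```text
clock: 0.57
ee_pos: [0.2784, -0.5015, 0.2069]
orientation: [[0.974, 0.225, -0.0], [0.225, -0.974, 0.0], [-0.0, -0.0, -1.0]]
wrist_force: [-0.1, -0.9, -0.1]
finger_gap: 0.085
grip_force: 0.0
```

Emit:
servo_tool --pt "31 -25 0" --pt "63 -49 0" --pt "94 -73 0" --pt "125 -98 0" --pt "157 -122 0" --spin '[0,0,0,0,0]' --jaw '[1,1,1,1,1]'

```text
clock: 0.98
ee_pos: [0.4038, -0.3472, 0.2071]
orientation: [[0.974, 0.226, -0.0], [0.226, -0.974, -0.0], [-0.0, 0.0, -1.0]]
wrist_force: [0.6, -0.7, -0.2]
finger_gap: 0.0854
grip_force: 0.0
```

Emit:
servo_tool --pt "31 -25 0" --pt "63 -49 0" --pt "94 -73 0" --pt "125 -98 0" --pt "157 -122 0" --spin '[0,0,0,0,0]' --jaw '[1,1,1,1,1]'

```text
clock: 1.4
ee_pos: [0.5292, -0.193, 0.2071]
orientation: [[0.974, 0.226, -0.0], [0.226, -0.974, -0.0], [-0.0, 0.0, -1.0]]
wrist_force: [-0.6, -0.2, 0.8]
finger_gap: 0.0851
grip_force: 0.0
```

Emit:
servo_tool --pt "31 -25 0" --pt "63 -49 0" --pt "83 -65 0" --pt "93 -75 0" --pt "93 -75 0" --spin '[0,0,0,0,0]' --jaw '[1,1,1,1,1]'

```text
clock: 1.82
ee_pos: [0.6034, -0.0966, 0.2067]
orientation: [[0.973, 0.231, -0.0], [0.231, -0.973, 0.002], [0.0, -0.002, -1.0]]
wrist_force: [0.6, 0.5, 0.6]
finger_gap: 0.0857
grip_force: 0.0
```

```bash
python3 - <<'E'
from h import *
T=pose();p,d=bot.capture("wrist");np.save("pics/T1.npy",T);np.save("pics/d1.npy",d);cv2.imwrite("pics/w1.png",p);print(T.round(4), bot.read_state()["qpos"])
E
```

```text
[[ 9.729e-01  2.314e-01 -1.000e-04  6.034e-01]
 [ 2.314e-01 -9.729e-01  2.000e-03 -9.660e-02]
 [ 4.000e-04 -2.000e-03 -1.000e+00  2.067e-01]
 [ 0.000e+00  0.000e+00  0.000e+00  1.000e+00]] [ 20.40400702  22.23105834 -19.88301838  96.21534091   8.29883732
  63.07226824 -78.70640569]
```

View pics/w1.png

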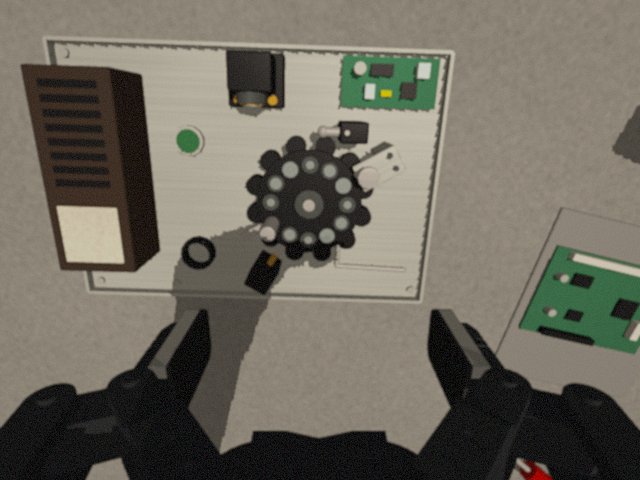

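The wrist view shows the wheel hub near (309,205), the peg near (267,235), the lock head near (370,178), and the tray upright in the image. Now an enlarged crop.

```bash
python3 - <<'E'
import cv2
a=cv2.imread("pics/w1.png")[110:290,215:425];cv2.imwrite("pics/w1c.png",cv2.resize(a,None,fx=3.3333,fy=3.3333,interpolation=2))
E
```

```text
(no output)
```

View pics/w1c.png

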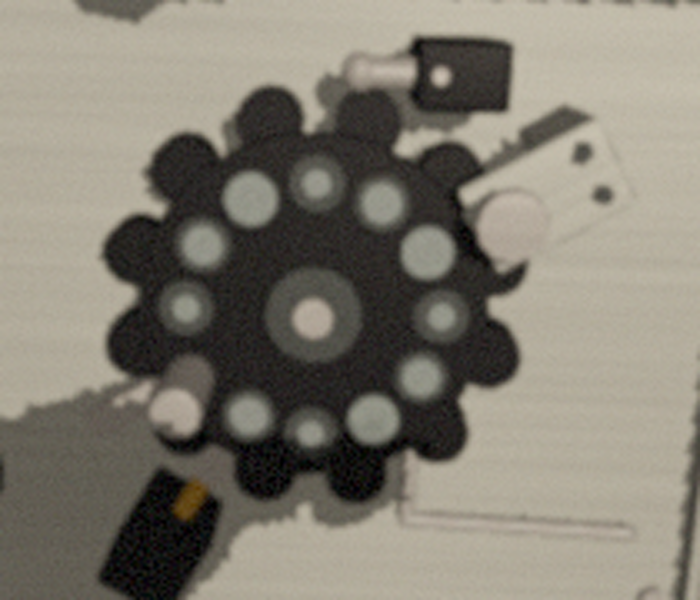

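In the crop: hub centre (313,318), peg top (176,412), lock head (513,222), stop nose (358,72).

```bash
python3 - <<'E'
from h import *
T=np.load("pics/T1.npy");d=np.load("pics/d1.npy")
f=lambda u,v:(215+u/3.3333,110+v/3.3333)
P={}
for n,uv,z in [("hub",f(313,318),.046),("peg",f(176,412),.078),("lock",f(513,222),.067),("nose",f(356,72),.041),("pegbase",f(190,375),.05)]:
    P[n]=wray(T,uv,z);print(n,P[n].round(4),d[int(round(uv[1])),int(round(uv[0]))])
c=[wray(T,q,.014) for q in [(46,39),(452,51),(421,300),(90,293)]]
print([np.linalg.norm(c[i]-c[i-1]).round(4) for i in range(4)])
g=lambda v:np.degrees(np.arctan2(v[1],v[0])).round(2)
print("x dir",g(c[0]-c[3]),g(c[1]-c[2]),"y",g(c[0]-c[1]),g(c[3]-c[2]))
for n in P: v=P[n]-P["hub"];print(n,np.hypot(*v[:2]).round(4),g(v))
# hub height from depth
K=bot.get_calibration("wrist");M=T@K["mount"]
for uv in [f(313,318),f(313,355),f(176,412),f(513,222)]:
    u,v=map(int,np.round(uv));w=M@np.r_[np.linalg.inv(K["camera_matrix"])@[u,v,1]*d[v,u],1];print(w[:3].round(4))
E
```

```text
hub [ 0.6039 -0.0866  0.046 ] 0.32981074
peg [ 0.5806 -0.0583  0.078 ] 0.3106843
lock [ 0.6435 -0.1279  0.067 ] 0.30668572
nose [ 0.6677 -0.083   0.041 ] 0.31518754
pegbase [ 0.5821 -0.0581  0.05  ] 0.32102686
[np.float64(0.2401), np.float64(0.3477), np.float64(0.2386), np.float64(0.3486)]
x dir 11.6 11.83 y 101.87 102.11
hub 0.0 0.0
peg 0.0367 129.37
lock 0.0572 -46.22
nose 0.0639 3.22
pegbase 0.0359 127.44
[ 0.6057 -0.0865  0.0521]
[ 0.5944 -0.089   0.0493]
[ 0.5804 -0.0585  0.0782]
[ 0.6433 -0.128   0.0675]
```

Axis ≈ (0.606, -0.0865), tray x at 11.8°, and the peg is at about +118°, so roughly the fourth notch now. I'll turn the tool so it closes tangentially and go over the peg.

Emit:
servo_tool --pt "-3 -8 0" --pt "-5 -17 0" --pt "-8 -26 0" --pt "-11 -34 0" --pt "-13 -42.5 0" --spin '[7,14,21,28,35]' --jaw '[0.5,0.5,0.5,0.5,0.5]'

```text
clock: 2.28
ee_pos: [0.5783, -0.0654, 0.2071]
orientation: [[0.923, -0.384, -0.001], [-0.384, -0.923, -0.002], [-0.0, 0.002, -1.0]]
wrist_force: [-0.9, 0.4, -0.8]
finger_gap: 0.0424
grip_force: 0.0
```

Emit:
servo_tool --pt "0 0 15" --pt "0 0 30" --pt "0 0 45" --pt "0 0 60" --pt "0 0 60" --spin '[7,14,21,26.6,26.6]' --jaw '[0.5,0.5,0.5,0.5,0.5]'

```text
clock: 2.7
ee_pos: [0.5765, -0.0653, 0.1443]
orientation: [[0.658, -0.753, -0.007], [-0.753, -0.658, -0.002], [-0.003, 0.006, -1.0]]
wrist_force: [-0.5, -0.2, -1.2]
finger_gap: 0.0426
grip_force: 0.0
```

Emit:
servo_tool --pt "0 0 0" --pt "0 0 0" --spin '[0,0]' --jaw '[0.5,0.5]'

```text
clock: 2.87
ee_pos: [0.5801, -0.0637, 0.1481]
orientation: [[0.662, -0.75, 0.001], [-0.75, -0.662, -0.001], [0.001, -0.0, -1.0]]
wrist_force: [0.4, -0.4, 0.0]
finger_gap: 0.0428
grip_force: 0.0
```

```bash
python3 - <<'E'
from h import *
T=pose();p,d=bot.capture("wrist");np.save("pics/T2.npy",T);cv2.imwrite("pics/w2.png",p)
s=bot.read_state();print(T.round(4),s["qpos"].round(1) if hasattr(s["qpos"],"round") else s["qpos"])
e=np.array([.5806,-.0583,.078])-T[:3,3];print("peg in tool",(T[:3,:3].T@e*1000).round(1),"yaw y",np.degrees(np.arctan2(T[1,1],T[0,1])))
E
```

```text
[[ 6.619e-01 -7.496e-01  1.100e-03  5.801e-01]
 [-7.496e-01 -6.619e-01 -7.000e-04 -6.370e-02]
 [ 1.300e-03 -4.000e-04 -1.000e+00  1.481e-01]
 [ 0.000e+00  0.000e+00  0.000e+00  1.000e+00]] [   8.9   22.    -8.8  104.     4.1   54.2 -140.2]
peg in tool [-3.8 -3.9 70.1] yaw y -138.5522450984071
```

View pics/w2.png

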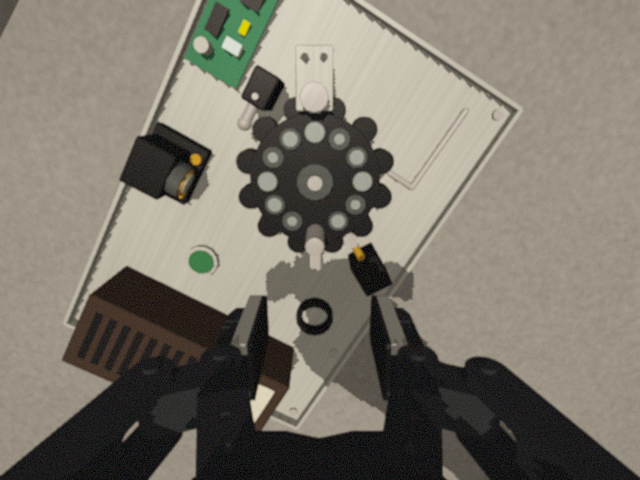

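Wrist joint 7 went the wrong way (-140°), so I'll take the grasp turned by half a turn. The picture shows hub (315,183), peg top (315,245) and lock head (314,95) in one line, so the wheel sits near notch 4.

Emit:
servo_tool --pt "0 0 0" --pt "0 0 0" --pt "0 0 0" --pt "0 0 0" --pt "0 0 0" --spin '[-7,-14,-21,-28,-35]' --jaw '[0.5,0.5,0.5,0.5,0.5]'

```text
clock: 3.33
ee_pos: [0.5806, -0.0627, 0.1484]
orientation: [[0.974, -0.228, 0.002], [-0.228, -0.974, -0.0], [0.002, 0.0, -1.0]]
wrist_force: [-0.5, 0.7, -0.2]
finger_gap: 0.0428
grip_force: 0.0
```

Emit:
servo_tool --pt "0 0 0" --pt "0 0 0" --pt "0 0 0" --pt "0 0 0" --pt "0 0 0" --spin '[-7,-14,-21,-28,-35]' --jaw '[0.5,0.5,0.5,0.5,0.5]'

```text
clock: 3.75
ee_pos: [0.5806, -0.0628, 0.1484]
orientation: [[0.928, 0.372, 0.002], [0.372, -0.928, -0.001], [0.002, 0.001, -1.0]]
wrist_force: [-0.3, 0.2, 0.0]
finger_gap: 0.0426
grip_force: 0.0
```

Emit:
servo_tool --pt "0 0 0" --pt "0 0 0" --pt "0 0 0" --pt "0 0 0" --pt "0 0 0" --spin '[-7,-14,-21,-28,-35]' --jaw '[0.5,0.5,0.5,0.5,0.5]'

```text
clock: 4.17
ee_pos: [0.5806, -0.0629, 0.1484]
orientation: [[0.547, 0.837, 0.002], [0.837, -0.547, -0.001], [0.0, 0.002, -1.0]]
wrist_force: [0.6, 0.0, -0.9]
finger_gap: 0.0428
grip_force: 0.0
```

Emit:
servo_tool --pt "0 0 0" --pt "0 0 0" --pt "0 0 0" --pt "0 0 0" --pt "0 0 0" --spin '[-7,-14,-21,-28,-35]' --jaw '[0.5,0.5,0.5,0.5,0.5]'

```text
clock: 4.58
ee_pos: [0.5806, -0.063, 0.1484]
orientation: [[-0.032, 0.999, 0.002], [1.0, 0.032, -0.001], [-0.001, 0.002, -1.0]]
wrist_force: [-0.0, -1.2, -0.2]
finger_gap: 0.0424
grip_force: 0.0
```

Emit:
servo_tool --pt "0 0 0" --pt "0 0 0" --pt "0 0 0" --pt "0 0 0" --pt "0 0 0" --spin '[-7,-14,-21,-28,-35]' --jaw '[0.5,0.5,0.5,0.5,0.5]'

```text
clock: 5.0
ee_pos: [0.5806, -0.0631, 0.1483]
orientation: [[-0.599, 0.801, 0.002], [0.801, 0.599, -0.001], [-0.002, 0.001, -1.0]]
wrist_force: [-0.3, 0.1, -0.1]
finger_gap: 0.0428
grip_force: 0.0
```

Emit:
servo_tool --pt "0 0 0" --pt "0 0 0" --pt "0 0 0" --spin '[-5,-5,-5]' --jaw '[0.5,0.5,0.5]'

```text
clock: 5.25
ee_pos: [0.5804, -0.0629, 0.1478]
orientation: [[-0.66, 0.751, 0.001], [0.751, 0.66, -0.0], [-0.001, 0.001, -1.0]]
wrist_force: [0.5, 0.4, -1.1]
finger_gap: 0.0428
grip_force: 0.0
```

```bash
python3 - <<'E'
from h import *
T2=np.load("pics/T2.npy")
for n,uv,z in [("hub",(315,183),.052),("peg",(315,244),.078),("lock",(314,95),.067)]: print(n,wray(T2,uv,z).round(4))
T=pose();s=bot.read_state();print(T.round(4),np.round(s["qpos"],1),s["clock"])
e=np.array([.5806,-.0583,.078])-T[:3,3];print("peg in tool",(T[:3,:3].T@e*1000).round(1),"yaw y",np.degrees(np.arctan2(T[1,1],T[0,1])))
E
```

```text
hub [ 0.6033 -0.0878  0.052 ]
peg [ 0.5793 -0.0608  0.078 ]
lock [ 0.6413 -0.1303  0.067 ]
[[-6.599e-01  7.513e-01  1.200e-03  5.804e-01]
 [ 7.513e-01  6.599e-01 -5.000e-04 -6.290e-02]
 [-1.200e-03  6.000e-04 -1.000e+00  1.478e-01]
 [ 0.000e+00  0.000e+00  0.000e+00  1.000e+00]] [ 37.8  29.7 -48.7 102.3  25.6  59.6  20.8] 5.25
peg in tool [ 3.4  3.1 69.8] yaw y 41.29532158666783
```

```bash
python3 - <<'E'
from h import *
T=pose();np.save("pics/T3.npy",T);p,d=bot.capture("wrist");cv2.imwrite("pics/w3.png",p[30:330,170:470])
cv2.imwrite("pics/w3c.png",cv2.resize(p[30:330,170:470],None,fx=2,fy=2,interpolation=2))
E
```

```text
(no output)
```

View pics/w3c.png

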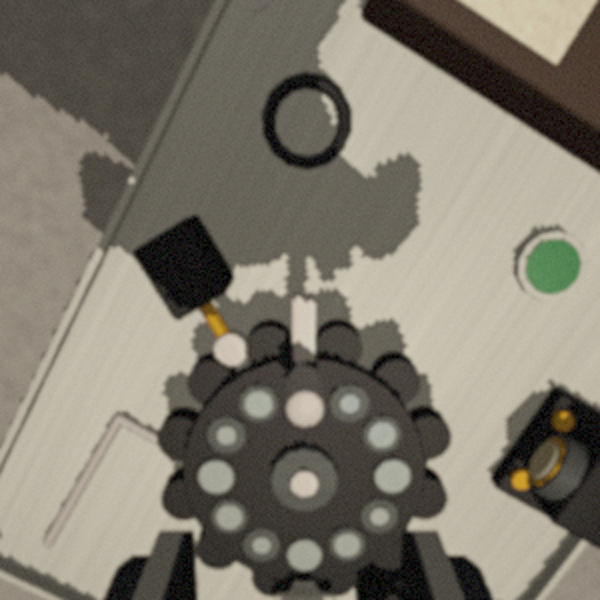

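The peg top is at (304,409) in the crop and the hub at (304,484), both on the tool's centre line.

```bash
python3 - <<'E'
from h import *
T2=np.load("pics/T2.npy");T=np.load("pics/T3.npy");R={}
for n,a,b,z in [("hub",(315,183),(322,272),.052),("peg",(315,244),(322,234.5),.078)]:
    q=[wray(T2,a,z),wray(T,b,z)];m=(q[0]+q[1])/2;print(n,q[1].round(4),"mean",m.round(4));R[n]=m
v=R["peg"]-R["hub"];print(np.hypot(*v[:2]),np.degrees(np.arctan2(v[1],v[0])))
T=pose()
for n in R: print(n,"in tool mm",(T[:3,:3].T@(R[n]-T[:3,3])*1000).round(1))
E
```

```text
hub [ 0.6059 -0.0862  0.052 ] mean [ 0.6046 -0.087   0.052 ]
peg [ 0.5804 -0.0578  0.078 ] mean [ 0.5799 -0.0593  0.078 ]
0.03714590436663283 131.76459549597817
hub in tool mm [-34.1   2.2  95.8]
peg in tool mm [ 3.   1.9 69.7]
```

Emit:
servo_tool --pt "3 2 25" --pt "3 2 50" --pt "3 2 75" --pt "3 2 95" --pt "3 2 95" --spin '[-0.5,-0.5,-0.5,-0.5,-0.5]' --jaw '[0.5,0.5,0.5,0.5,0.5]'

```text
clock: 5.72
ee_pos: [0.5767, -0.0592, 0.0486]
orientation: [[-0.668, 0.744, -0.007], [0.745, 0.668, -0.0], [0.004, -0.005, -1.0]]
wrist_force: [-0.7, 0.5, -0.5]
finger_gap: 0.0427
grip_force: 0.0
```

Emit:
servo_tool --pt "0 0 0" --pt "0 0 0" --pt "0 0 0" --pt "0 0 0" --pt "0 0 0" --spin '[0,0,0,0,0]' --jaw '[0.2,0.1,0,0,0]' --newtons 40

```text
clock: 6.13
ee_pos: [0.5808, -0.0587, 0.0539]
orientation: [[-0.668, 0.744, 0.003], [0.744, 0.668, -0.001], [-0.003, 0.002, -1.0]]
wrist_force: [-0.7, -0.6, 6.6]
finger_gap: 0.0001
grip_force: 3.1
```

Emit:
servo_tool --pt "0 0 0" --pt "0 0 0" --pt "0 0 0" --spin '[0,0,0]' --jaw '[0,0,0]'

```text
clock: 6.38
ee_pos: [0.5808, -0.0586, 0.0539]
orientation: [[-0.668, 0.744, 0.003], [0.744, 0.668, -0.001], [-0.003, 0.002, -1.0]]
wrist_force: [-1.2, -0.7, 7.1]
finger_gap: 0.0
grip_force: 3.3
```

The gap went to zero, so the peg isn't between the pads. I'll look before anything else.

```bash
python3 - <<'E'
from h import *
p,d=bot.capture("wrist");q,_=bot.capture("side")
print(bot.read_state()["moment"])
a=cv2.resize(p,(533,400));b=cv2.resize(q[230:330,330:440],(267*1,243),interpolation=2)
o=np.zeros((400,800,3),np.uint8);o[:,:533]=a;o[:243,533:]=b;cv2.imwrite("pics/w4.png",o)
E
```

```text
[-0.12249533  0.20825467  0.03335183]
```

View pics/w4.png

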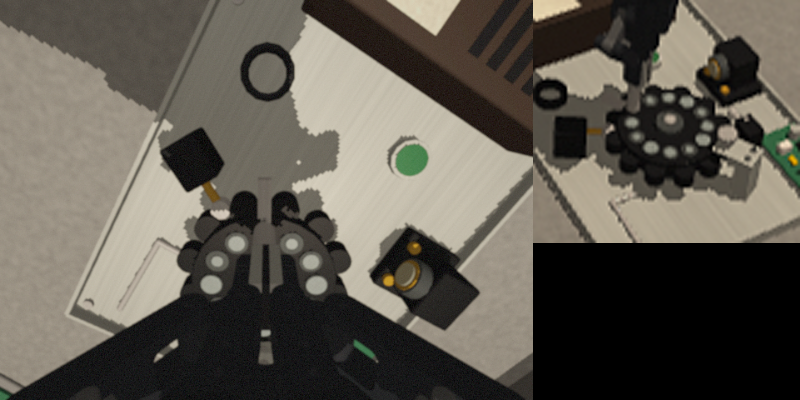

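```bash
python3 - <<'E'
from h import *
T=pose();p,d=bot.capture("wrist")
K=bot.get_calibration("wrist");M=T@K["mount"];Ki=np.linalg.inv(K["camera_matrix"])
cv2.imwrite("pics/w5.png",cv2.resize(p[190:370,230:410],None,fx=3.3,fy=3.3,interpolation=2))
for v in range(200,400,8):
    w=M@np.r_[Ki@[320,v,1]*d[v,320],1];t=T[:3,:3].T@(w[:3]-T[:3,3])*1000
    print(v,d[v,320].round(3),w[:3].round(4),"tool",t.round(1))
E
```

```text
200 0.22 [ 0.5611 -0.0337  0.0051] tool [31.9  1.9 48.7]
208 0.222 [ 0.5642 -0.0372  0.0053] tool [27.1  1.9 48.5]
216 0.181 [ 0.5598 -0.0327  0.0458] tool [33.3  1.7  7.9]
224 0.184 [ 0.5628 -0.0359  0.0447] tool [29.   1.7  9.1]
232 0.183 [ 0.5651 -0.0385  0.0466] tool [25.5  1.7  7.2]
240 0.187 [ 0.5684 -0.0422  0.044 ] tool [20.6  1.7  9.8]
248 0.189 [ 0.5713 -0.0453  0.0439] tool [16.3  1.7 10. ]
256 0.189 [ 0.574  -0.0484  0.0444] tool [12.2  1.7  9.5]
264 0.191 [ 0.5769 -0.0516  0.0442] tool [7.9 1.7 9.7]
272 0.183 [ 0.5773 -0.0521  0.0528] tool [7.3 1.7 1. ]
280 0.173 [ 0.5769 -0.0517  0.063 ] tool [ 7.7  1.7 -9.2]
288 0.166 [ 0.5769 -0.0519  0.0709] tool [  7.6   1.6 -17.1]
296 0.151 [ 0.5744 -0.0492  0.0857] tool [ 11.3   1.6 -31.8]
304 0.144 [ 0.5742 -0.0491  0.0925] tool [ 11.4   1.5 -38.6]
312 0.14 [ 0.5747 -0.0497  0.0971] tool [ 10.6   1.5 -43.3]
320 0.133 [ 0.5742 -0.0491  0.104 ] tool [ 11.3   1.5 -50.2]
328 0.129 [ 0.5744 -0.0494  0.1087] tool [ 11.1   1.5 -54.9]
336 0.124 [ 0.5742 -0.0493  0.1138] tool [ 11.2   1.4 -60. ]
344 0.122 [ 0.5752 -0.0503  0.1161] tool [  9.8   1.4 -62.3]
352 0.123 [ 0.5773 -0.0526  0.116 ] tool [  6.7   1.4 -62.2]
360 0.124 [ 0.5793 -0.0549  0.1161] tool [  3.7   1.4 -62.3]
368 0.125 [ 0.5813 -0.0572  0.1162] tool [  0.6   1.4 -62.3]
376 0.126 [ 0.5836 -0.0597  0.1158] tool [ -2.9   1.5 -61.9]
384 0.128 [ 0.5859 -0.0622  0.1157] tool [ -6.2   1.5 -61.8]
392 0.128 [ 0.5876 -0.0642  0.1165] tool [ -8.8   1.5 -62.6]
```

View pics/w5.png

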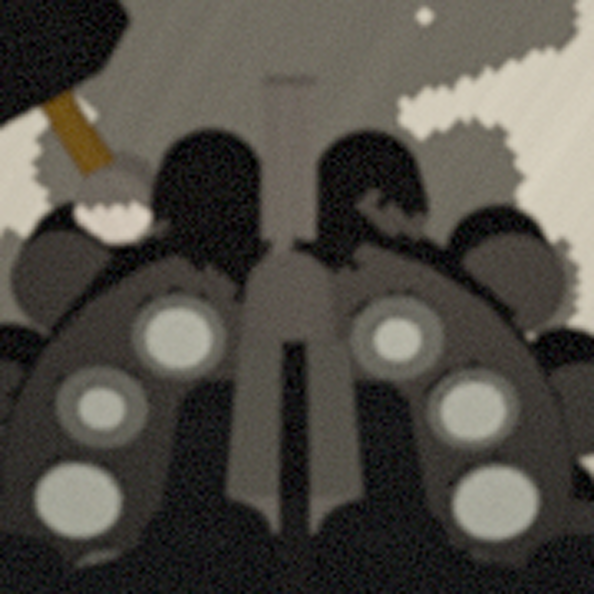

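The peg stands between the fingers in plan, yet the pads look shut above it, as though the finger ends stop short of the reported TCP. I'll measure the finger ends in the depth images, both open (first view) and now.

```bash
python3 - <<'E'
from h import *
K=bot.get_calibration("wrist");M=K["mount"];Ki=np.linalg.inv(K["camera_matrix"])
def tool(d,us,vs):
    for u in us:
        for v in vs:
            print(u,v,(M@np.r_[Ki@[u,v,1]*d[v,u],1])[:3].round(4)*1000)
print("open");tool(np.load("pics/d1.npy"),(200,440),range(306,340,5))
p,d=bot.capture("wrist");print("now");tool(d,(308,332),range(286,312,3))
print(bot.read_state()["ee_pos"],bot.read_state()["qpos"])
E
```

```text
open
200 306 [-123.3 -129.6  205.9]
200 311 [ 10.5 -43.  -42.3]
200 316 [ 10.3 -42.1 -45.5]
200 321 [  8.8 -41.9 -46.6]
200 326 [  7.3 -41.8 -47.6]
200 331 [  5.6 -41.8 -48.1]
200 336 [  3.8 -41.8 -48.6]
440 306 [-123.   135.1  205.3]
440 311 [ 11.   45.7 -43.3]
440 316 [ 10.7  44.9 -46.3]
440 321 [ 10.9  43.7 -50.1]
440 326 [  9.3  43.7 -50.7]
440 331 [  7.8  43.5 -51.6]
440 336 [  6.4  43.4 -52.6]
now
308 286 [  6.5  -3.7 -13. ]
308 289 [  6.5  -3.6 -15.9]
308 292 [  6.6  -3.6 -19. ]
308 295 [ 11.5  -3.2 -31.4]
308 298 [ 11.4  -3.2 -33.7]
308 301 [ 10.9  -3.1 -35.2]
308 304 [ 11.2  -3.  -38.2]
308 307 [ 11.3  -3.  -40.8]
308 310 [ 11.4  -2.9 -43.2]
332 286 [-3.8  7.9  8.6]
332 289 [-6.2  8.   9.9]
332 292 [-7.5  8.   9.1]
332 295 [ 11.    6.4 -30.4]
332 298 [ 11.4   6.3 -33.7]
332 301 [ 10.8   6.2 -35.1]
332 304 [ 11.5   6.1 -38.8]
332 307 [ 11.1   6.  -40.4]
332 310 [ 11.3   5.9 -43.1]
[ 0.58082318 -0.05865253  0.05385579] [ 33.85804977  35.8614039  -44.30020019 106.75847398  32.1326641
  50.43969968  15.71872438]
```

The finger ends measure about 24–29 mm short of the reported TCP. This holds open and shut, and matches the contact on the peg top (78 mm) with TCP at 54 mm. I'll allow for it: lift, open, go 22 mm deeper, and grip again.

Emit:
servo_tool --pt "0 0 -8" --pt "0 0 -15" --pt "0 0 -15" --pt "0 0 -15" --pt "0 0 -15" --spin '[0,0,0,0,0]' --jaw '[0,0.45,0.45,0.45,0.45]'

```text
clock: 7.0
ee_pos: [0.5794, -0.0587, 0.0671]
orientation: [[-0.668, 0.744, -0.0], [0.744, 0.668, -0.0], [-0.0, -0.0, -1.0]]
wrist_force: [0.0, -0.8, 0.0]
finger_gap: 0.0384
grip_force: 0.0
```

Emit:
servo_tool --pt "0 0 10" --pt "0 0 20" --pt "0 0 30" --pt "0 0 37" --pt "0 0 37" --spin '[0,0,0,0,0]' --jaw '[0.45,0.45,0.45,0.45,0.45]'

```text
clock: 7.42
ee_pos: [0.5778, -0.0586, 0.0275]
orientation: [[-0.669, 0.744, -0.004], [0.744, 0.669, 0.0], [0.003, -0.003, -1.0]]
wrist_force: [0.9, 0.5, -0.2]
finger_gap: 0.0385
grip_force: 0.0
```

Emit:
servo_tool --pt "0 0 0" --pt "0 0 0" --pt "0 0 0" --pt "0 0 0" --pt "0 0 0" --spin '[0,0,0,0,0]' --jaw '[0.3,0.2,0.1,0,0]' --newtons 40

```text
clock: 7.83
ee_pos: [0.5797, -0.0585, 0.0305]
orientation: [[-0.669, 0.744, 0.001], [0.744, 0.669, -0.0], [-0.0, 0.0, -1.0]]
wrist_force: [-0.6, -0.2, 0.6]
finger_gap: 0.0115
grip_force: 39.0
```

Emit:
servo_tool --pt "0 0 0" --pt "0 0 0" --pt "0 0 0" --spin '[0,0,0]' --jaw '[0,0,0]'

```text
clock: 8.08
ee_pos: [0.5797, -0.0585, 0.0305]
orientation: [[-0.669, 0.744, 0.0], [0.744, 0.669, -0.0], [-0.0, 0.0, -1.0]]
wrist_force: [-2.1, 0.9, 3.0]
finger_gap: 0.0117
grip_force: 39.0
```

Gripped. Led clockwise about the axis at tool (-38, 0): one notch first.

Emit:
servo_tool --pt "-0.2 4.0 0" --pt "-0.8 7.9 0" --pt "-1.9 11.7 0" --pt "-3.3 15.5 0" --pt "-5.1 19.0 0" --spin '[6,12,18,24,30]' --jaw '[0,0,0,0,0]'

```text
clock: 8.5
ee_pos: [0.5975, -0.0497, 0.0304]
orientation: [[-0.202, 0.979, 0.0], [0.979, 0.202, -0.0], [-0.0, 0.0, -1.0]]
wrist_force: [-4.3, -0.9, 4.5]
finger_gap: 0.0112
grip_force: 39.6
```

Emit:
servo_tool --pt "0 0 0" --pt "0 0 0" --pt "0 0 0" --spin '[0,0,0]' --jaw '[0,0,0]'

```text
clock: 8.75
ee_pos: [0.5972, -0.0498, 0.0304]
orientation: [[-0.209, 0.978, 0.0], [0.978, 0.209, -0.0], [-0.0, 0.0, -1.0]]
wrist_force: [-1.1, -1.0, 4.2]
finger_gap: 0.0114
grip_force: 39.5
```

Emit:
servo_tool --pt "-0.2 4.0 0" --pt "-0.8 7.9 0" --pt "-1.9 11.7 0" --pt "-3.3 15.5 0" --pt "-5.1 19.0 0" --spin '[6,12,18,24,30]' --jaw '[0,0,0,0,0]'

```text
clock: 9.17
ee_pos: [0.617, -0.0512, 0.0304]
orientation: [[0.314, 0.95, 0.0], [0.95, -0.314, -0.0], [0.0, 0.0, -1.0]]
wrist_force: [-6.3, 1.5, 6.0]
finger_gap: 0.0113
grip_force: 40.0
```

Emit:
servo_tool --pt "0 0 0" --pt "0 0 0" --pt "0 0 0" --spin '[0,0,0]' --jaw '[0,0,0]'

```text
clock: 9.42
ee_pos: [0.6167, -0.051, 0.0304]
orientation: [[0.307, 0.952, 0.0], [0.952, -0.307, -0.0], [-0.0, 0.0, -1.0]]
wrist_force: [-1.5, -1.2, 4.2]
finger_gap: 0.0115
grip_force: 39.7
```

Emit:
servo_tool --pt "-0.2 4.0 0" --pt "-0.8 7.9 0" --pt "-1.9 11.7 0" --pt "-3.3 15.5 0" --pt "-5.1 19.0 0" --spin '[6,12,18,24,30]' --jaw '[0,0,0,0,0]'

```text
clock: 9.83
ee_pos: [0.6332, -0.0621, 0.0304]
orientation: [[0.746, 0.666, -0.0], [0.666, -0.746, -0.0], [-0.0, 0.0, -1.0]]
wrist_force: [-5.9, 3.0, 7.7]
finger_gap: 0.0115
grip_force: 40.0
```

Emit:
servo_tool --pt "0 0 0" --pt "0 0 0" --pt "0 0 0" --spin '[0,0,0]' --jaw '[0,0,0]'

```text
clock: 10.08
ee_pos: [0.6329, -0.0618, 0.0304]
orientation: [[0.742, 0.67, -0.0], [0.67, -0.742, -0.0], [-0.001, 0.0, -1.0]]
wrist_force: [-2.4, -1.9, 6.6]
finger_gap: 0.0111
grip_force: 39.7
```

Emit:
servo_tool --pt "-0.1 2.0 0" --pt "-0.2 4.0 0" --pt "-0.5 5.9 0" --pt "-0.8 7.9 0" --pt "-1.3 9.8 0" --spin '[3,6,9,12,15]' --jaw '[0,0,0,0,0]'

```text
clock: 10.5
ee_pos: [0.6383, -0.0697, 0.0304]
orientation: [[0.891, 0.454, -0.001], [0.454, -0.891, -0.0], [-0.001, -0.0, -1.0]]
wrist_force: [-2.8, -1.4, 6.2]
finger_gap: 0.0112
grip_force: 39.8
```

Emit:
servo_tool --pt "-0.1 2.0 0" --pt "-0.2 4.0 0" --pt "-0.5 5.9 0" --pt "-0.8 7.9 0" --pt "-1.3 9.8 0" --spin '[3,6,9,12,15]' --jaw '[0,0,0,0,0]'

```text
clock: 10.92
ee_pos: [0.6416, -0.0794, 0.0304]
orientation: [[0.978, 0.206, -0.001], [0.206, -0.978, -0.0], [-0.001, -0.0, -1.0]]
wrist_force: [-3.6, 2.8, 7.0]
finger_gap: 0.0114
grip_force: 39.9
```

Emit:
servo_tool --pt "0 0 0" --pt "0 0 0" --pt "0 0 0" --spin '[0,0,0]' --jaw '[0,0,0]'

```text
clock: 11.17
ee_pos: [0.6416, -0.0792, 0.0304]
orientation: [[0.978, 0.21, -0.001], [0.21, -0.978, -0.0], [-0.001, 0.0, -1.0]]
wrist_force: [-2.8, -0.2, 5.8]
finger_gap: 0.0116
grip_force: 39.8
```

```bash
python3 - <<'E'
from h import *
from scipy.optimize import least_squares
T=pose();p=T[:3,3];f=bot.read_state()["wrist_force"]
P=np.array([[.5797,-.0585],[.5972,-.0498],[.6167,-.0510],[.6329,-.0618],p[:2]])
r=least_squares(lambda q:np.hypot(*(P-q[:2]).T)-q[2],[.605,-.087,.038]).x;print(r,np.degrees(np.arctan2(*(P-r[:2]).T[::-1])))
print(p,"F tool",T[:3,:3].T@f,"yaw x",np.degrees(np.arctan2(T[1,0],T[0,0])),bot.read_state()["moment"])
E
```

```text
[ 0.60466468 -0.08674601  0.03769808] [131.47122523 101.42244301  71.39215028  41.46072645  11.51865545]
[ 0.64161151 -0.07921657  0.03037323] F tool [-2.73156599 -0.40204948 -5.80499689] yaw x 12.09413606943035 [-0.26668642  0.68760651 -0.0470291 ]
```

Home notch reached: 11.5° against tray x at 11.8°, with almost no tangential load. Now small clockwise steps into the stop, watching the tangential force.

Emit:
servo_tool --pt "0 0.3 0" --pt "0 0.6 0" --pt "0 1.0 0" --pt "0 1.0 0" --pt "0 1.0 0" --spin '[0.5,1,1.5,1.5,1.5]' --jaw '[0,0,0,0,0]'

```text
clock: 11.58
ee_pos: [0.6416, -0.0794, 0.0303]
orientation: [[0.983, 0.185, -0.001], [0.185, -0.983, 0.0], [-0.001, -0.001, -1.0]]
wrist_force: [-3.7, 0.3, 7.2]
finger_gap: 0.0118
grip_force: 39.8
```

Emit:
servo_tool --pt "0 0.2 0" --pt "0 0.4 0" --pt "0 0.4 0" --pt "0 0.4 0" --spin '[0.3,0.6,0.6,0.6]' --jaw '[0,0,0,0]'

```text
clock: 11.92
ee_pos: [0.6417, -0.0797, 0.0303]
orientation: [[0.985, 0.175, -0.001], [0.175, -0.985, 0.001], [-0.001, -0.001, -1.0]]
wrist_force: [-3.1, 0.5, 6.4]
finger_gap: 0.0111
grip_force: 39.8
```

```bash
cat >> h.py <<'E'
def rep():
    T=pose();v=T[:2,3]-[.60466,-.08675];s=bot.read_state()
    print("angle",np.radians(np.degrees(np.arctan2(v[1],v[0]))-11.5).round(4),"F tool",(T[:3,:3].T@s["wrist_force"]).round(1),"t",s["clock"])
E
python3 -c "from h import *;rep()"
```

```text
angle -0.0123 F tool [-3.  -1.1 -6.4] t 11.9167
```

Emit:
servo_tool --pt "0 0.3 0" --pt "0 0.6 0" --pt "0 0.6 0" --pt "0 0.6 0" --spin '[0,0,0,0]' --jaw '[0,0,0,0]'

```text
clock: 12.25
ee_pos: [0.6417, -0.0797, 0.0303]
orientation: [[0.985, 0.175, -0.001], [0.175, -0.985, 0.001], [-0.001, -0.001, -1.0]]
wrist_force: [-4.3, 0.6, 6.8]
finger_gap: 0.0113
grip_force: 39.9
```

```bash
python3 -c "from h import *;rep()"
```

```text
angle -0.0121 F tool [-4.1 -1.3 -6.8] t 12.25
```

Emit:
servo_tool --pt "0 0.5 0" --pt "0 0.5 0" --pt "0 0.5 0" --spin '[0,0,0]' --jaw '[0,0,0]'

```text
clock: 12.5
ee_pos: [0.6417, -0.0799, 0.0303]
orientation: [[0.985, 0.175, -0.001], [0.175, -0.985, 0.002], [-0.001, -0.002, -1.0]]
wrist_force: [-3.2, 1.2, 6.4]
finger_gap: 0.0116
grip_force: 39.9
```

```bash
python3 -c "from h import *;rep();print(bot.read_state()['qpos'],bot.read_state()['tau'])"
```

```text
angle -0.0178 F tool [-2.9 -1.7 -6.4] t 12.5
[ 12.01150086  35.57468325 -12.14431868  99.76325951   9.71021787
  45.77323912 -84.64939804] [  0.84614329 -49.40470219  -1.32776979 -18.77874255   0.3438172
  -1.1281313   -0.08435209]
```

Emit:
servo_tool --pt "0 0.5 0" --pt "0 0.5 0" --pt "0 0.5 0" --spin '[0,0,0]' --jaw '[0,0,0]'

```text
clock: 12.75
ee_pos: [0.6418, -0.08, 0.0303]
orientation: [[0.985, 0.175, -0.002], [0.175, -0.985, 0.002], [-0.001, -0.002, -1.0]]
wrist_force: [-4.7, 2.3, 6.5]
finger_gap: 0.0113
grip_force: 39.9
```

```bash
python3 -c "from h import *;rep()"
```

```text
angle -0.0214 F tool [-4.2 -3.1 -6.5] t 12.75
```

Emit:
servo_tool --pt "0 0.5 0" --pt "0 0.5 0" --pt "0 0.5 0" --spin '[0,0,0]' --jaw '[0,0,0]'

```text
clock: 13.0
ee_pos: [0.6418, -0.08, 0.0304]
orientation: [[0.984, 0.175, -0.002], [0.175, -0.984, 0.002], [-0.001, -0.003, -1.0]]
wrist_force: [-4.2, 3.6, 6.8]
finger_gap: 0.0113
grip_force: 39.9
```

```bash
python3 -c "from h import *;rep()"
```

```text
angle -0.0215 F tool [-3.5 -4.3 -6.8] t 13.0
```

Emit:
servo_tool --pt "0 0.5 0" --pt "0 1 0" --pt "0 1 0" --spin '[0,0,0]' --jaw '[0,0,0]'

```text
clock: 13.25
ee_pos: [0.6417, -0.0801, 0.0303]
orientation: [[0.984, 0.176, -0.002], [0.176, -0.984, 0.004], [-0.002, -0.004, -1.0]]
wrist_force: [-4.1, 4.6, 7.6]
finger_gap: 0.0114
grip_force: 40.0
```

```bash
python3 -c "from h import *;rep()"
```

```text
angle -0.0238 F tool [-3.2 -5.3 -7.6] t 13.25
```

Emit:
servo_tool --pt "0 0.5 0" --pt "0 1 0" --pt "0 1 0" --spin '[0,0,0]' --jaw '[0,0,0]'

```text
clock: 13.5
ee_pos: [0.6418, -0.0802, 0.0303]
orientation: [[0.984, 0.176, -0.003], [0.176, -0.984, 0.004], [-0.002, -0.005, -1.0]]
wrist_force: [-5.1, 5.5, 9.0]
finger_gap: 0.0113
grip_force: 40.0
```

```bash
python3 -c "from h import *;rep()"
```

```text
angle -0.0259 F tool [-4.  -6.4 -8.9] t 13.5
```

Emit:
servo_tool --pt "0 0.5 0" --pt "0 1 0" --pt "0 1 0" --spin '[0,0,0]' --jaw '[0,0,0]'

```text
clock: 13.75
ee_pos: [0.6418, -0.0803, 0.0303]
orientation: [[0.984, 0.177, -0.003], [0.177, -0.984, 0.005], [-0.002, -0.006, -1.0]]
wrist_force: [-5.9, 6.5, 7.7]
finger_gap: 0.0112
grip_force: 40.1
```

```bash
python3 -c "from h import *;rep()"
```

```text
angle -0.0292 F tool [-4.7 -7.5 -7.7] t 13.75
```

Emit:
servo_tool --pt "0 1 0" --pt "0 2 0" --pt "0 2 0" --spin '[0,0,0]' --jaw '[0,0,0]'

```text
clock: 14.0
ee_pos: [0.6419, -0.0806, 0.0303]
orientation: [[0.984, 0.177, -0.004], [0.177, -0.984, 0.007], [-0.002, -0.008, -1.0]]
wrist_force: [-6.6, 9.6, 9.4]
finger_gap: 0.0116
grip_force: 40.2
```

```bash
python3 -c "from h import *;rep()"
```

```text
angle -0.0367 F tool [ -4.9 -10.7  -9.3] t 14.0
```

Emit:
servo_tool --pt "0 1 0" --pt "0 2 0" --pt "0 2 0" --spin '[0,0,0]' --jaw '[0,0,0]'

```text
clock: 14.25
ee_pos: [0.6419, -0.0808, 0.0303]
orientation: [[0.984, 0.178, -0.005], [0.178, -0.984, 0.009], [-0.003, -0.01, -1.0]]
wrist_force: [-7.4, 11.3, 9.7]
finger_gap: 0.0116
grip_force: 40.4
```

```bash
python3 -c "from h import *;rep()"
```

```text
angle -0.0412 F tool [ -5.3 -12.5  -9.5] t 14.25
```

Emit:
servo_tool --pt "0 1 0" --pt "0 2 0" --pt "0 2 0" --spin '[0,0,0]' --jaw '[0,0,0]'

```text
clock: 14.5
ee_pos: [0.6419, -0.081, 0.0303]
orientation: [[0.984, 0.179, -0.005], [0.179, -0.984, 0.011], [-0.003, -0.012, -1.0]]
wrist_force: [-8.2, 13.8, 10.6]
finger_gap: 0.0112
grip_force: 40.6
```

```bash
python3 -c "from h import *;rep()"
```

```text
angle -0.0472 F tool [ -5.7 -15.1 -10.4] t 14.5
```

Emit:
servo_tool --pt "0 0.7 0" --pt "0 1.4 0" --pt "0 1.4 0" --pt "0 1.4 0" --spin '[0,0,0,0]' --jaw '[0,0,0,0]'

```text
clock: 14.83
ee_pos: [0.6419, -0.0811, 0.0303]
orientation: [[0.984, 0.179, -0.006], [0.179, -0.984, 0.012], [-0.004, -0.013, -1.0]]
wrist_force: [-9.2, 15.5, 11.8]
finger_gap: 0.0115
grip_force: 40.7
```

```bash
python3 -c "from h import *;rep()"
```

```text
angle -0.0504 F tool [ -6.3 -17.1 -11.5] t 14.8333
```

Stop pushed in: 17 N and about -0.055 rad by both force and angle, clear of -0.09. Unwinding, then four notches anticlockwise.

Emit:
servo_tool --pt "0 -3 0" --pt "0 -6 0" --pt "0 -9 0" --pt "0 -12 0" --pt "0 -13.9 0" --spin '[0,-0.5,-1,-1.5,-2.1]' --jaw '[0,0,0,0,0]'

```text
clock: 15.25
ee_pos: [0.6416, -0.0791, 0.0304]
orientation: [[0.977, 0.211, -0.001], [0.211, -0.977, -0.001], [-0.001, 0.001, -1.0]]
wrist_force: [-2.6, -3.7, 5.9]
finger_gap: 0.0114
grip_force: 39.9
```

Emit:
servo_tool --pt "0 0 0" --pt "0 0 0" --pt "0 0 0" --spin '[0,0,0]' --jaw '[0,0,0]'

```text
clock: 15.5
ee_pos: [0.6416, -0.0793, 0.0303]
orientation: [[0.978, 0.21, -0.001], [0.21, -0.978, -0.0], [-0.001, 0.0, -1.0]]
wrist_force: [-3.0, -0.9, 6.3]
finger_gap: 0.0115
grip_force: 39.9
```

```bash
python3 -c "from h import *;rep();print(pose().round(4))"
```

```text
angle -0.0013 F tool [-3.1  0.3 -6.3] t 15.5
[[ 9.778e-01  2.096e-01 -7.000e-04  6.416e-01]
 [ 2.096e-01 -9.778e-01 -3.000e-04 -7.930e-02]
 [-8.000e-04  2.000e-04 -1.000e+00  3.030e-02]
 [ 0.000e+00  0.000e+00  0.000e+00  1.000e+00]]
```

Emit:
servo_tool --pt "-0.2 -4.0 0" --pt "-0.8 -7.9 0" --pt "-1.9 -11.7 0" --pt "-3.3 -15.5 0" --pt "-5.1 -19.0 0" --spin '[-6,-12,-18,-24,-30]' --jaw '[0,0,0,0,0]'

```text
clock: 15.92
ee_pos: [0.6328, -0.0616, 0.0304]
orientation: [[0.738, 0.675, -0.0], [0.675, -0.738, -0.001], [-0.001, 0.0, -1.0]]
wrist_force: [0.5, -4.8, 3.7]
finger_gap: 0.0115
grip_force: 39.8
```

Emit:
servo_tool --pt "0 0 0" --pt "0 0 0" --pt "0 0 0" --spin '[0,0,0]' --jaw '[0,0,0]'

```text
clock: 16.17
ee_pos: [0.6329, -0.0618, 0.0304]
orientation: [[0.743, 0.67, -0.0], [0.67, -0.743, -0.0], [-0.0, 0.0, -1.0]]
wrist_force: [-3.0, -1.0, 5.2]
finger_gap: 0.0116
grip_force: 39.9
```

```bash
python3 -c "from h import *;rep();print(pose().round(4))"
```

```text
angle 0.522 F tool [-2.9 -1.2 -5.2] t 16.1667
[[ 7.426e-01  6.698e-01 -2.000e-04  6.329e-01]
 [ 6.698e-01 -7.426e-01 -2.000e-04 -6.180e-02]
 [-2.000e-04  0.000e+00 -1.000e+00  3.040e-02]
 [ 0.000e+00  0.000e+00  0.000e+00  1.000e+00]]
```

Emit:
servo_tool --pt "-0.2 -4.0 0" --pt "-0.8 -7.9 0" --pt "-1.9 -11.7 0" --pt "-3.3 -15.5 0" --pt "-5.1 -19.0 0" --spin '[-6,-12,-18,-24,-30]' --jaw '[0,0,0,0,0]'

```text
clock: 16.58
ee_pos: [0.6165, -0.0509, 0.0304]
orientation: [[0.303, 0.953, 0.0], [0.953, -0.303, -0.0], [-0.0, 0.0, -1.0]]
wrist_force: [1.6, -2.4, 2.8]
finger_gap: 0.0113
grip_force: 39.8
```

Emit:
servo_tool --pt "0 0 0" --pt "0 0 0" --pt "0 0 0" --spin '[0,0,0]' --jaw '[0,0,0]'

```text
clock: 16.83
ee_pos: [0.6167, -0.051, 0.0304]
orientation: [[0.311, 0.95, -0.0], [0.95, -0.311, -0.0], [-0.0, 0.0, -1.0]]
wrist_force: [-2.9, -2.1, 6.3]
finger_gap: 0.0113
grip_force: 39.9
```

Emit:
servo_tool --pt "-0.2 -4.0 0" --pt "-0.8 -7.9 0" --pt "-1.9 -11.7 0" --pt "-3.3 -15.5 0" --pt "-5.1 -19.0 0" --spin '[-6,-12,-18,-24,-30]' --jaw '[0,0,0,0,0]'

```text
clock: 17.25
ee_pos: [0.5971, -0.0498, 0.0304]
orientation: [[-0.211, 0.977, 0.0], [0.977, 0.211, -0.0], [-0.0, 0.0, -1.0]]
wrist_force: [-2.7, -0.3, 6.3]
finger_gap: 0.0114
grip_force: 40.0
```

Emit:
servo_tool --pt "0 0 0" --pt "0 0 0" --pt "0 0 0" --spin '[0,0,0]' --jaw '[0,0,0]'

```text
clock: 17.5
ee_pos: [0.5972, -0.0498, 0.0304]
orientation: [[-0.206, 0.979, 0.0], [0.979, 0.206, 0.0], [0.0, 0.0, -1.0]]
wrist_force: [-2.1, -1.3, 5.4]
finger_gap: 0.0115
grip_force: 39.9
```

Emit:
servo_tool --pt "-0.2 -4.0 0" --pt "-0.8 -7.9 0" --pt "-1.9 -11.7 0" --pt "-3.3 -15.5 0" --pt "-5.1 -19.0 0" --spin '[-6,-12,-18,-24,-30]' --jaw '[0,0,0,0,0]'

```text
clock: 17.92
ee_pos: [0.5797, -0.0585, 0.0304]
orientation: [[-0.672, 0.741, 0.0], [0.741, 0.672, 0.0], [-0.0, 0.0, -1.0]]
wrist_force: [-2.1, -1.6, 6.0]
finger_gap: 0.0111
grip_force: 40.0
```

Emit:
servo_tool --pt "0 0 0" --pt "0 0 0" --pt "0 0 0" --spin '[0,0,0]' --jaw '[0,0,0]'

```text
clock: 18.17
ee_pos: [0.5797, -0.0585, 0.0304]
orientation: [[-0.668, 0.745, 0.0], [0.745, 0.668, 0.0], [0.0, 0.0, -1.0]]
wrist_force: [-1.7, -0.6, 6.1]
finger_gap: 0.0113
grip_force: 40.0
```

```bash
python3 -c "from h import *;rep();print(pose().round(4))"
```

```text
angle 2.0933 F tool [ 0.6 -1.7 -6.1] t 18.1667
[[-6.676e-01  7.445e-01  2.000e-04  5.797e-01]
 [ 7.445e-01  6.676e-01  4.000e-04 -5.850e-02]
 [ 2.000e-04  5.000e-04 -1.000e+00  3.040e-02]
 [ 0.000e+00  0.000e+00  0.000e+00  1.000e+00]]
```

Back at the fourth notch, 2.093 rad. Release, lift, shut the fingers, and move 94 mm along -x to stand over the lock head.

Emit:
servo_tool --pt "0 0 0" --pt "0 0 0" --pt "0 0 0" --pt "0 0 -20" --pt "0 0 -40" --spin '[0,0,0,0,0]' --jaw '[0.45,0.45,0.45,0.45,0.45]'

```text
clock: 18.58
ee_pos: [0.5784, -0.0583, 0.0691]
orientation: [[-0.669, 0.744, -0.003], [0.744, 0.669, 0.001], [0.003, -0.002, -1.0]]
wrist_force: [-0.3, 0.3, 0.2]
finger_gap: 0.0389
grip_force: 0.0
```

Emit:
servo_tool --pt "0 0 -25" --pt "0 0 -45" --pt "-20 0 -45" --pt "-50 -0.5 -45" --pt "-80 -0.5 -45" --spin '[0,0,0,0,0]' --jaw '[0.45,0.45,0.2,0,0]'

```text
clock: 19.0
ee_pos: [0.6333, -0.1184, 0.1158]
orientation: [[-0.67, 0.743, 0.001], [0.743, 0.67, -0.0], [-0.001, 0.001, -1.0]]
wrist_force: [0.8, -0.2, -0.1]
finger_gap: 0.0025
grip_force: 0.0
```

Emit:
servo_tool --pt "-14 0 0" --pt "-14 0 0" --pt "-14 0 0" --pt "-14 0 0" --pt "-14 0 0" --spin '[0,0,0,0,0]' --jaw '[0,0,0,0,0]'

```text
clock: 19.42
ee_pos: [0.6413, -0.1269, 0.1151]
orientation: [[-0.67, 0.742, -0.001], [0.742, 0.67, 0.001], [0.001, 0.0, -1.0]]
wrist_force: [-0.6, -0.2, 0.6]
finger_gap: 0.0
grip_force: 0.0
```

```bash
python3 - <<'E'
from h import *
T=pose();p,d=bot.capture("wrist");q,_=bot.capture("side");print(T.round(4))
print("lock in tool",T[:3,:3].T@(np.array([.6418,-.1286,.067])-T[:3,3])*1000)
a=cv2.resize(p,(533,400));b=cv2.resize(q[230:330,330:440],(267,243),interpolation=2)
o=np.zeros((400,800,3),np.uint8);o[:,:533]=a;o[:243,533:]=b;cv2.imwrite("pics/w6.png",o)
E
```

```text
[[-6.703e-01  7.421e-01 -6.000e-04  6.413e-01]
 [ 7.421e-01  6.703e-01  7.000e-04 -1.269e-01]
 [ 9.000e-04  0.000e+00 -1.000e+00  1.151e-01]
 [ 0.000e+00  0.000e+00  0.000e+00  1.000e+00]]
lock in tool [-1.63647333 -0.73575997 48.11117958]
```

View pics/w6.png

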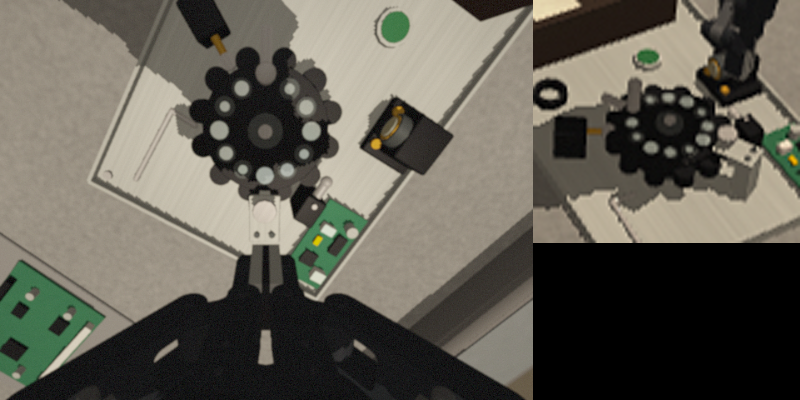

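The picture shows the wheel with the peg at the far side, and the lock head at (264,212) in line with the shut fingers (266,270). Lower to just above the head. No more pictures after this.

Emit:
servo_tool --pt "-1.6 -0.7 20" --pt "-1.6 -0.7 40" --pt "-1.6 -0.7 55" --pt "-1.6 -0.7 65" --pt "-1.6 -0.7 65" --spin '[0,0,0,0,0]' --jaw '[0,0,0,0,0]'

```text
clock: 19.93
ee_pos: [0.6408, -0.1301, 0.0477]
orientation: [[-0.669, 0.743, -0.004], [0.743, 0.669, 0.001], [0.003, -0.003, -1.0]]
wrist_force: [-0.6, -0.1, -0.5]
finger_gap: 0.0
grip_force: 0.0
```

Emit:
servo_tool --pt "0 0 0" --pt "0 0 1" --pt "0 0 2" --pt "0 0 3" --pt "0 0 3" --spin '[0,0,0,0,0]' --jaw '[0,0,0,0,0]'

```text
clock: 20.35
ee_pos: [0.6428, -0.1305, 0.0476]
orientation: [[-0.668, 0.744, 0.001], [0.744, 0.668, -0.0], [-0.001, 0.0, -1.0]]
wrist_force: [0.6, -0.1, -0.2]
finger_gap: 0.0
grip_force: 0.0
```

Emit:
servo_tool --pt "0 0 1" --pt "0 0 2" --pt "0 0 3" --pt "0 0 3" --spin '[0,0,0,0]' --jaw '[0,0,0,0]'

```text
clock: 20.68
ee_pos: [0.6424, -0.1305, 0.0439]
orientation: [[-0.668, 0.744, -0.0], [0.744, 0.668, -0.0], [0.0, -0.0, -1.0]]
wrist_force: [-1.0, -0.1, -0.4]
finger_gap: -0.0001
grip_force: 0.0
```

Emit:
servo_tool --pt "1.4 0.5 0" --pt "1.4 0.5 1" --pt "1.4 0.5 2" --pt "1.4 0.5 2" --spin '[0,0,0,0]' --jaw '[0,0,0,0]'

```text
clock: 21.02
ee_pos: [0.6421, -0.1287, 0.0424]
orientation: [[-0.669, 0.744, 0.0], [0.744, 0.669, 0.0], [-0.0, 0.0, -1.0]]
wrist_force: [-1.2, -0.1, 1.7]
finger_gap: 0.0002
grip_force: 1.0
```

Emit:
servo_tool --pt "0 0 1" --pt "0 0 2" --pt "0 0 2" --spin '[0,0,0]' --jaw '[0,0,0]'

```text
clock: 21.27
ee_pos: [0.6421, -0.1287, 0.0402]
orientation: [[-0.669, 0.744, 0.0], [0.744, 0.669, 0.0], [0.0, 0.0, -1.0]]
wrist_force: [-0.3, 0.5, 3.1]
finger_gap: -0.0002
grip_force: 1.6
```

Emit:
servo_tool --pt "0 0 1" --pt "0 0 2" --pt "0 0 2" --spin '[0,0,0]' --jaw '[0,0,0]'

```text
clock: 21.52
ee_pos: [0.6421, -0.1288, 0.038]
orientation: [[-0.669, 0.744, 0.0], [0.744, 0.669, 0.0], [0.0, 0.0, -1.0]]
wrist_force: [-1.6, 0.9, 3.2]
finger_gap: 0.0
grip_force: 1.4
```

The plunger is moving at about 3 N. Full depth should be near TCP z ≈ 0.0348, with force rising at the end.

Emit:
servo_tool --pt "0 0 1" --pt "0 0 2" --pt "0 0 2" --spin '[0,0,0]' --jaw '[0,0,0]'

```text
clock: 21.77
ee_pos: [0.6421, -0.1288, 0.0359]
orientation: [[-0.669, 0.744, 0.0], [0.744, 0.669, 0.0], [0.0, 0.0, -1.0]]
wrist_force: [-0.7, 1.3, 2.6]
finger_gap: 0.0001
grip_force: 1.1
```

Emit:
servo_tool --pt "0 0 0.5" --pt "0 0 1" --pt "0 0 1" --spin '[0,0,0]' --jaw '[0,0,0]'

```text
clock: 22.02
ee_pos: [0.6421, -0.1288, 0.0351]
orientation: [[-0.669, 0.744, 0.0], [0.744, 0.669, 0.0], [0.0, 0.0, -1.0]]
wrist_force: [-0.0, 2.5, 2.7]
finger_gap: 0.0002
grip_force: 1.4
```

Emit:
servo_tool --pt "0 0 0.5" --pt "0 0 1" --pt "0 0 1" --spin '[0,0,0]' --jaw '[0,0,0]'

```text
clock: 22.27
ee_pos: [0.6422, -0.1288, 0.0349]
orientation: [[-0.669, 0.744, 0.0], [0.744, 0.669, -0.0], [-0.0, 0.0, -1.0]]
wrist_force: [-1.9, 2.6, 7.8]
finger_gap: -0.0002
grip_force: 3.8
```

Force rises at 0.0349, so this is the end of travel. One more small step confirms it.

Emit:
servo_tool --pt "0 0 0.5" --pt "0 0 1" --pt "0 0 1" --spin '[0,0,0]' --jaw '[0,0,0]'

```text
clock: 22.52
ee_pos: [0.6422, -0.1288, 0.0349]
orientation: [[-0.669, 0.744, 0.0], [0.744, 0.669, -0.001], [-0.001, -0.0, -1.0]]
wrist_force: [-3.9, 1.5, 12.3]
finger_gap: -0.0001
grip_force: 6.2
```

Emit:
servo_tool --pt "0 0 0.5" --pt "0 0 0.5" --spin '[0,0]' --jaw '[0,0]'

```text
clock: 22.68
ee_pos: [0.6422, -0.1288, 0.0348]
orientation: [[-0.668, 0.744, 0.0], [0.744, 0.668, -0.001], [-0.001, -0.0, -1.0]]
wrist_force: [-5.8, 1.5, 15.5]
finger_gap: 0.0
grip_force: 7.5
```

Hard end reached at 15 N, after about 8 mm of travel. Lift clear and check the head and peg heights and positions by depth.

Emit:
servo_tool --pt "0 0 -10" --pt "0 0 -30" --pt "0 0 -60" --pt "0 0 -90" --pt "0 0 -110" --spin '[0,0,0,0,0]' --jaw '[0,0,0,0,0]'

```text
clock: 23.1
ee_pos: [0.6429, -0.1302, 0.145]
orientation: [[-0.668, 0.744, 0.003], [0.744, 0.668, -0.001], [-0.003, 0.001, -1.0]]
wrist_force: [0.2, 0.8, 0.2]
finger_gap: 0.0001
grip_force: 0.0
```

Emit:
servo_tool --pt "-20 0 0" --pt "-40 0 0" --pt "-40 0 0" --pt "-40 0 0" --pt "-40 0 0" --spin '[0,0,0,0,0]' --jaw '[0,0,0,0,0]'

```text
clock: 23.52
ee_pos: [0.668, -0.1589, 0.1419]
orientation: [[-0.668, 0.744, -0.001], [0.744, 0.668, 0.0], [0.001, -0.001, -1.0]]
wrist_force: [-0.4, 0.2, 0.1]
finger_gap: 0.0002
grip_force: 0.0
```

```bash
python3 - <<'E'
from h import *
T=pose();p,d=bot.capture("wrist");K=bot.get_calibration("wrist");M=T@K["mount"]
v,u=np.mgrid[:480,:640];r=np.linalg.inv(K["camera_matrix"])@np.stack([u.ravel(),v.ravel(),np.ones(u.size)])
W=(M[:3,:3]@(r*d.ravel())+M[:3,3:]).T
for n,c in [("lock",(.6418,-.1286)),("peg",(.5797,-.0585))]:
    m=np.hypot(*(W[:,:2]-c).T)<.012; z=W[m,2]; top=np.percentile(z,95); t=m.nonzero()[0][z>top-.003]
    print(n,"top z",top.round(4),"centre",W[t].mean(0).round(4),len(t))
print(bot.read_state()["clock"],T[:3,3])
E
```

```text
lock top z 0.0604 centre [ 0.6421 -0.1277  0.0594] 562
peg top z 0.079 centre [ 0.5808 -0.0585  0.0782] 410
23.5667 [ 0.66801256 -0.15885639  0.14190001]
```

The lock head is down at 59 mm and the peg is at the fourth notch, so I'm handing in.

```bash
python3 -c "
from plant import bot
print(bot.close_job())"
```

```text
the job is handed in; nothing more can be done
None
```

The job is handed in with no verdict returned: wheel homed at about -0.055 rad with 17 N at the peg, then turned to the fourth notch (2.09 rad); lock plunger fully down at 59 mm after a push of about 15 N; the real finger ends sit about 24 mm short of the reported TCP, so the first grip closed on top of the peg (about 7 N) before I allowed for it.

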